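# Open the ratchet clamp

### The arm

A 7-joint arm with a two-finger parallel gripper is mounted at the origin on a cart in front of the work surface, level with it; the furniture and walls round the work are solid. World frame = base frame: x ahead of the robot, y to its left, z up, the work surface at z = 0. Lengths are in m, angles in rad, forces in N, time in s.
With the tool pointing down it reaches from about 0.4 to 0.85 m from the base axis. Payload 10.4 kg.
Tool frame: the origin (TCP) lies at the very end of the fingers, on their centre line; the grasp point (between the pads) lies 19 mm behind it (grasp_offset is the distance from the TCP to the grasp point, in m); z points along the fingers, y is the line along which they close (so a half turn about z gives the same grasp; the last joint's range is limited). The gripper opens to 85 mm and grips with 20 to 120 N. Pads are 22 mm wide; open, the fingers measure 114 mm over their backs; the gripper's body (76 mm by 85 mm) begins 54 mm behind the grasp point. The pads swing forward as they close: fully open they stand 13 mm farther back than shut.
Start: joints at [-1.237, 0.332, -0.065, 1.46, 0.022, 1.35, -0.088], TCP at [0.218, 0.586, 0.231] pointing down, gripper open.
Joint ranges: [-2.6, 2.6], [-0.5, 2.12], [-1.47, 1.34], [0.16, 2.42], [-1.27, 4.41], [0.06, 2.06], [-2.6, 2.6]. Speed limits (rad/s): [2.22, 2.22, 2.79, 2.79, 3.14, 3.14, 3.14].

### API

Orientations are given as a unit quaternion [x, y, z, w].
In Python, from workcell import * gives the robot as it stands.
- The arm moves only by the tool jog_arm, never from a script. Its argument "plan" is a list of rows, each a list of 3 entries, a list of its own where there are three numbers: the turn, a rotation vector about the tool's x, y, z in rad, then the shift along the tool's x, y, z in m, then the finger opening in m, from 0 to 0.0854. A call has 1 to 8 rows; each row is the pose to reach, as a shift and turn from the pose commanded when the call began, along the tool's axes at that moment; what a row does not reach only later rows make up. A row lasts 1/12 s, in which the tool goes at most 41.7 mm and 7.16 degrees, less where a joint would pass 70% of its speed; a pose out of reach is approached as far as the arm can. A call with a gripper value outside its range is refused whole. The fingers move at their own pace and stop on an object; "force" is the grip in N (left out, the last holds). Time passes only in rows, so rows that repeat a pose let the fingers close. It gives the time, the measured TCP pose, the force, the opening and the grip force at its end, in the units of the state.
- get_obs(): the state, without advancing time (a new reading comes with each control period).
- camera(name): name is "scene" or "top" or "wrist"; returns a dict with "img" (480x640x3 uint8, red, green, blue), "mtx" (3x3 intrinsics, pixels), "extrinsics" (4x4, takes a point from camera to world coordinates). Camera axes: x right, y down, z forward; pixel columns grow to the right and rows downward; lengths in m; the calibration is good to about 2 mm. A picture is of the moment at which its call begins. There is no depth.
- hand_in(): hands the job in; it is judged then, once.
The state is a dict: "clock": time; "joint_pos": joint angles; "joint_velocities": joint speeds; "tau": joint torques, N m; "position": TCP position; "ee_rot": TCP orientation; "ft_force": force on the tool from outside, world axes, zero at the start; "torque": the same for the moment, N m; "grip_width": opening from 0.0 (shut) to 1.0 (fully open); "grasp_force": force on a finger pad.
Only numpy, scipy, OpenCV 4.12 (cv2) and the standard library are available. Lean on these libraries where they do the work, as an engineer would, in place of code of your own. Each camera call takes 0.05 s, during which the arm holds its last target. There are 200 camera calls.

### The job

Open the bench clamp that has the oak block between its jaws: press its orange ratchet release down and, keeping it pressed, push the blue sliding jaw back along its bar until it meets the rear stop. Then let the release spring up again and move clear, leaving the oak block and the other loose things where they are.

Things in the scene. Friction and masses are not known exactly. Their poses are not given: they have to be found in the camera images.
- clamp: Bar clamp screwed to the bench: pale metal bar 340 mm long, 40 wide, top 46 above the bench. Origin on the bench under the bar's middle; y runs along the bar and points BACK, the way the jaw opens; z up. Fixed blue jaw (90 wide, top 100 up) at y = -0.147 m, rear stop (14 thick, top 64 up) at y = +0.153 m. Saw teeth (8 mm pitch) hang under the bar's near edge.
- jaw (a joint): Opening of the blue sliding jaw, m: 0 closed, 0.131 at the rear stop; starts about 0.003 to 0.05. Its carriage, 98 mm long, 90 wide, has a front jaw plate (top 100 up), a 54 mm gap open at both sides with the release in it, a thumb wall (10 thick, 52 wide, top 100 up), a low tail. The teeth block opening while the release is up; held down, it slides with 1 to 2 N.
- release (a joint): How far the orange release is pressed, m: 0 up, 0.014 fully down. Sprung (3 N up, 7 N fully down); it comes up by itself when let go. The teeth are clear from 5 mm down. Let go between two teeth, its spring nudges the jaw on back to the next one.
- release_top (a point): Middle of the top of the orange release plate (46 mm along the bar, 44 across); 82 mm above the bench when up, 68 fully down. Rides with the jaw, 27 mm in front of the thumb wall's face and 27 behind the jaw plate. A fingertip on the plate pushes the jaw back by bearing on the thumb wall.
- thumb_wall (a point): Middle of the top edge of the thumb wall's front face, the side towards the release; 100 mm above the bench. It rides with the jaw.
- oak: Oak offcut 45 x 120 x 32 mm lying across the bar between the jaws, origin at the centre of its underside, its y axis along its length. Loose; stays where it is.
- stop_block: Pale wood block 50 x 85 x 45 mm, origin at the centre of its underside. Bystander, loose.
- walnut: Dark walnut offcut 60 x 70 x 22 mm, origin at the centre of its underside. Bystander, loose.

How it is judged:
By the outcome, as a careful person would: the job done as asked, in the order asked, and still so for the second after the job is handed in, with the robot touching nothing.
It also fails if it takes over 38 s, if anything falls off the work surface, if the arm or the gripper's body presses on something with over 40 N, if the wrist force passes 120 N, or if a joint passes its speed limit or range.

## Working session

There is one attempt and no reset: what is moved stays moved. The work goes in short steps, Python scripts to look and compute and a tool call to move; the robot and the scene stay as the last step left them, time stands still between calls to the robot, and variables do not carry over. Pictures are saved under pics/ and viewed, at most 10 in all, crops included, and the job is handed in when it is done.

Besides the shell and the picture viewer there is one more tool, called after ">>>" as name(argument=value, ...), one argument or row to a line, values as JSON. jog_arm: Moves the arm, as the interface text tells. Its arguments: {"type":"object","properties":{"plan":{"type":"array"},"force":{"type":"number"}},"required":["plan"]}

```bash
mkdir -p pics; python3 - <<'E'
from workcell import *
import cv2,numpy as np
o=get_obs();print({k:np.round(v,3) for k,v in o.items()})
for n in("scene","top"):
    c=camera(n);cv2.imwrite(f"pics/{n}0.png",c["img"][:,:,::-1]);np.savez(f"{n}0.npz",**c);print(n,c["mtx"],c["extrinsics"].round(3))
E
```

```text
{'clock': np.float64(0.0), 'joint_pos': array([-1.237,  0.333, -0.065,  1.461,  0.022,  1.35 , -0.089]), 'joint_velocities': array([-0.002, -0.001,  0.   ,  0.   , -0.   , -0.001,  0.001]), 'tau': array([ 0.0000e+00, -6.2544e+01,  4.9000e-02, -3.9161e+01,  1.6000e-02,
        1.0000e-02,  0.0000e+00]), 'position': array([0.218, 0.585, 0.231]), 'ee_rot': array([ 0.177,  0.984, -0.001, -0.   ]), 'ft_force': array([ 0.372, -0.288,  0.087]), 'torque': array([-0.007, -0.025, -0.017]), 'grasp_force': np.float64(0.0), 'grip_width': np.float64(0.998)}
scene [[504.37580324   0.         313.21775766]
 [  0.         504.37580324 241.64666449]
 [  0.           0.           1.        ]] [[ 0.727 -0.415  0.547  0.06 ]
 [-0.687 -0.457  0.565 -0.406]
 [ 0.016 -0.787 -0.617  0.646]
 [ 0.     0.     0.     1.   ]]
top [[620.06590296   0.         326.379902  ]
 [  0.         620.06590296 227.58914393]
 [  0.           0.           1.        ]] [[ 0.025 -0.994  0.11   0.42 ]
 [-0.999 -0.027 -0.017  0.122]
 [ 0.02  -0.109 -0.994  1.09 ]
 [ 0.     0.     0.     1.   ]]
```

View pics/scene0.png

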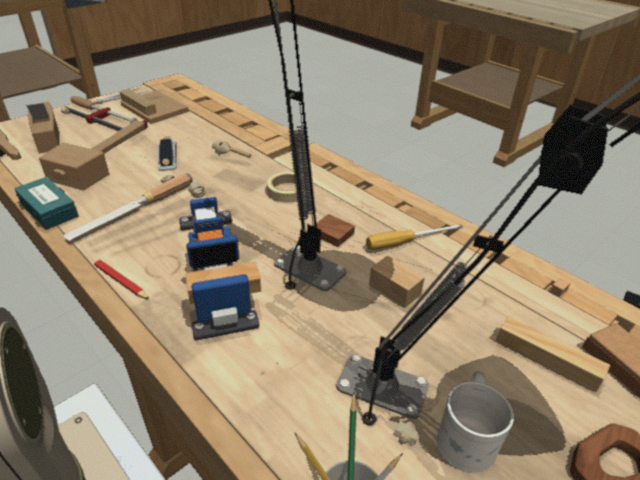

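View pics/top0.png

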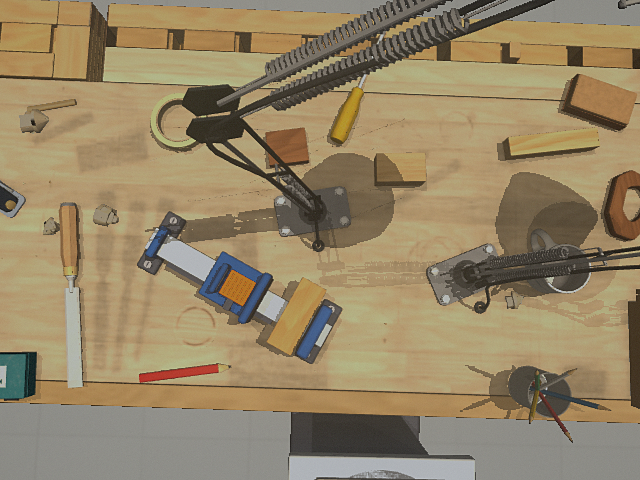

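The scene view shows the clamp from its fixed jaw (about 222,300), with the release at (210,237). The top view has the release at (238,290), the rear stop at (157,243), the fixed jaw at (318,332) and a lamp close by at (315,210). I'll enlarge both.

```bash
python3 - <<'E'
import cv2
a=cv2.imread("pics/top0.png")[200:370,130:350];b=cv2.imread("pics/scene0.png")[180:345,160:300]
a=cv2.resize(a,None,fx=3.5,fy=3.5,interpolation=2);b=cv2.resize(b,None,fx=3.6,fy=3.6,interpolation=2)
cv2.imwrite("pics/a.png",a);cv2.imwrite("pics/b.png",b)
E
```

```text
(no output)
```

View pics/a.png

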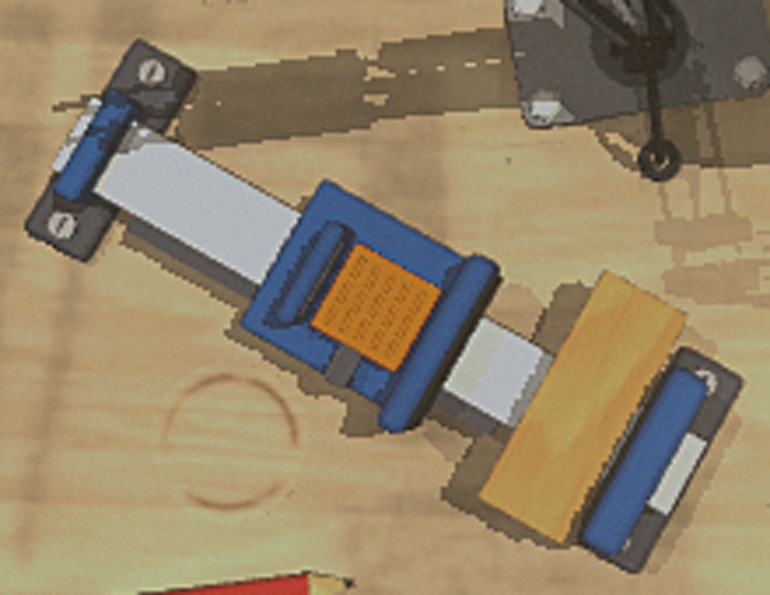

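View pics/b.png

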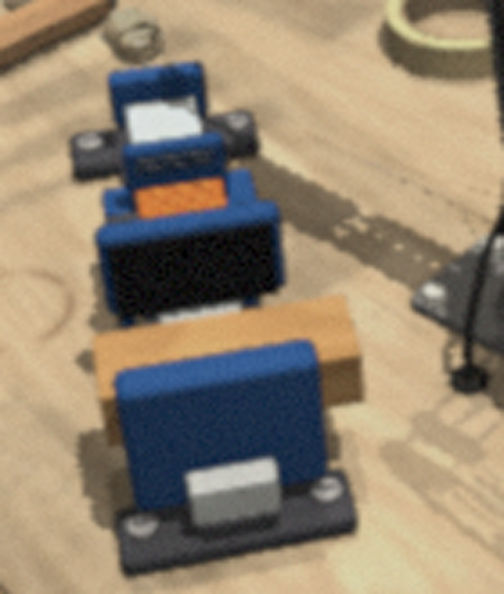

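The top crop shows the orange plate centred at (376,307), with the thumb wall top at (313,272), the jaw plate top at (440,342), the rear stop top at (93,145) and the fixed jaw top at (647,460). The matching points in the scene crop are thumb wall (175,146), jaw plate (190,224), rear stop (157,70) and fixed jaw (218,358). Next I triangulate them.

```bash
cat >h.py <<'E'
import numpy as np
def ray(c,p):
    d=np.linalg.inv(c["mtx"])@[p[0],p[1],1];E=c["extrinsics"];return E[:3,3],E[:3,:3]@d
def onz(c,p,z):
    o,d=ray(c,p);return o+d*(z-o[2])/d[2]
def tri(a,p,b,q):
    o1,d1=ray(a,p);o2,d2=ray(b,q)
    s=np.linalg.lstsq(np.c_[d1,-d2],o2-o1,rcond=None)[0]
    A,B=o1+s[0]*d1,o2+s[1]*d2;return (A+B)/2,np.linalg.norm(A-B)
E
python3 - <<'E'
from h import *
from scipy.spatial.transform import Rotation as R
from workcell import get_obs
t=np.load("top0.npz");s=np.load("scene0.npz")
T=lambda x,y:(130+x/3.5,200+y/3.5)
S=lambda x,y:(160+x/3.6,180+y/3.6)
for n,a,b,z in[("wall",(313,272),(175,146),.1),("jawplate",(440,342),(190,224),.1),("stop",(93,145),(157,70),.064),("fixed",(647,460),(218,358),.1)]:
    p,e=tri(t,T(*a),s,S(*b));print(n,p.round(4),e.round(4),"onz top",onz(t,T(*a),z).round(4),"scene",onz(s,S(*b),z).round(4))
print("orange",onz(t,T(376,307),.082).round(4))
for c in[(360,243),(440,290),(393,370),(312,323)]:print(onz(t,T(*c),.082).round(4))
print("lamp base", onz(t,T(640,40),0.02), "loop",onz(t,T(655,160),0.05),onz(t,(215,115),.35), tri(t,(215,115),s,(300,10)))
o=get_obs();print(R.from_quat(o["ee_rot"]).as_matrix().round(3))
E
```

```text
wall [0.4452 0.272  0.0976] 0.0016 onz top [0.4444 0.2721 0.1   ] scene [0.4441 0.2685 0.1   ]
jawplate [0.4146 0.2135 0.0968] 0.0008 onz top [0.4143 0.2134 0.1   ] scene [0.4129 0.2097 0.1   ]
stop [0.5033 0.383  0.0643] 0.0021 onz top [0.5024 0.3836 0.064 ] scene [0.5043 0.3827 0.064 ]
fixed [0.3645 0.1181 0.104 ] 0.0011 onz top [0.3639 0.1184 0.1   ] scene [0.3672 0.1216 0.1   ]
orange [0.4295 0.2452 0.082 ]
[0.4588 0.2537 0.082 ]
[0.4381 0.216  0.082 ]
[0.4009 0.2362 0.082 ]
[0.4215 0.2742 0.082 ]
lamp base [0.56554897 0.12720804 0.02      ] loop [0.50350173 0.11824763 0.05      ] [0.63605867 0.24816667 0.35      ] (array([0.61758557, 0.2254611 , 0.44262944]), np.float64(0.021834287014081428))
[[-0.937  0.349 -0.   ]
 [ 0.349  0.937 -0.001]
 [-0.    -0.001 -1.   ]]
```

>>> jog_arm(
  plan=[
    [[0,0,0.03],[-0.03,-0.023,0],0],
    [[0,0,0.06],[-0.06,-0.046,0.01],0],
    [[0,0,0.09],[-0.09,-0.07,0.02],0],
    [[0,0,0.124],[-0.12,-0.093,0.03],0],
    [[0,0,0.124],[-0.15,-0.116,0.04],0],
    [[0,0,0.124],[-0.18,-0.14,0.04],0],
    [[0,0,0.124],[-0.2,-0.155,0.04],0],
    [[0,0,0.124],[-0.2,-0.155,0.04],0],
  ],
  force=40,
)

```text
clock: 0.77
position: [0.3552, 0.3652, 0.1911]
ee_rot: [0.242, 0.97, -0.001, 0.001]
ft_force: [-0.4, 0.0, 0.5]
grip_width: -0.0
grasp_force: 0.0
```

```bash
python3 - <<'E'
from workcell import *
import cv2,numpy as np
a=camera("scene")["img"];b=camera("top")["img"]
cv2.imwrite("pics/m1.png",cv2.resize(np.hstack([a,b])[:,:,::-1],(800,300),interpolation=3))
from scipy.spatial.transform import Rotation as R
o=get_obs();M=R.from_quat(o["ee_rot"]).as_matrix();p=o["position"];print(o["clock"],p.round(4),M.round(3),o["grip_width"])
print((M.T@(np.array([.4295,.245,.15])-p)).round(4))
E
```

```text
0.8667 [0.3519 0.3699 0.1913] [[-0.886  0.464 -0.   ]
 [ 0.464  0.886  0.   ]
 [ 0.     0.    -1.   ]] -0.0018956236561958844
[-0.1267 -0.0746  0.0412]
```

View pics/m1.png

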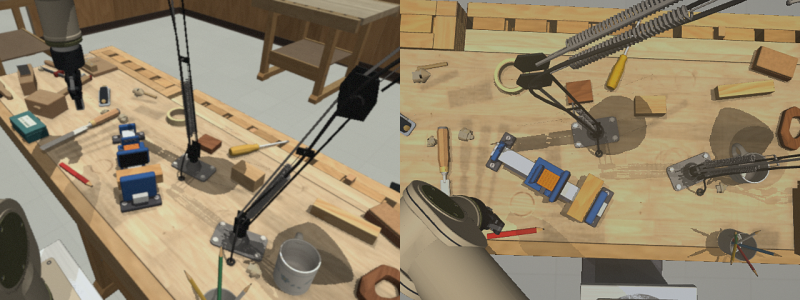

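The pictures show the gripper approaching from the left with its fingers shut. Nothing is touching, and the lamp stays off to the right of the path.

>>> jog_arm(
  plan=[
    [[0,0,0],[-0.03,-0.018,0.01],0],
    [[0,0,0],[-0.062,-0.036,0.02],0],
    [[0,0,0],[-0.094,-0.055,0.03],0],
    [[0,0,0],[-0.127,-0.074,0.041],0],
    [[0,0,0],[-0.127,-0.074,0.041],0],
    [[0,0,0],[-0.127,-0.074,0.041],0],
  ],
)

```text
clock: 1.37
position: [0.43, 0.2456, 0.1496]
ee_rot: [0.239, 0.971, -0.001, -0.0]
ft_force: [-1.0, 1.4, -0.5]
grip_width: 0.002
grasp_force: 0.0
```

```bash
python3 - <<'E'
from workcell import *
import cv2,numpy as np
a=camera("scene");i=a["img"][100:340,120:360];t=camera("top");b=t["img"][180:360,120:360]
w=camera("wrist")["img"]
i=cv2.resize(i,(400,400),interpolation=2);b=cv2.resize(b,(400,300),interpolation=2)
w=cv2.resize(w,(400,300),interpolation=3)
c=np.zeros((600,800,3),np.uint8);c[:400,:400]=i;c[:300,400:]=b;c[300:,400:]=w
cv2.imwrite("pics/m2.png",c[:,:,::-1])
o=get_obs();print(o["clock"],o["position"].round(4),o["ft_force"].round(2))
E
```

```text
1.5167 [0.4291 0.2484 0.1505] [-0.1   0.01 -0.11]
```

View pics/m2.png

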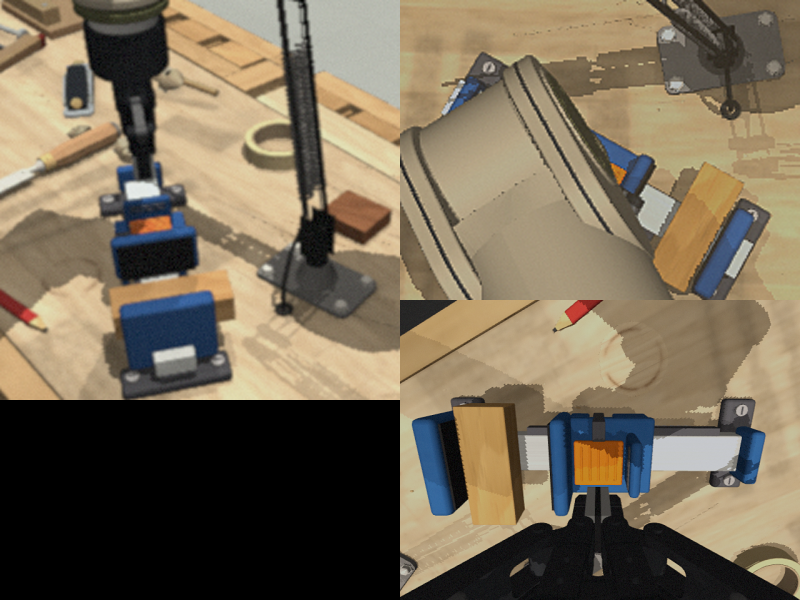

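The wrist view puts the shut fingertips (598,490) in line with the plate centre (598,462). I'm descending.

>>> jog_arm(
  plan=[
    [[0,0,0],[0,0,0.025],0],
    [[0,0,0],[0,0,0.045],0],
    [[0,0,0],[0,0,0.055],0],
    [[0,0,0],[0,0,0.062],0],
    [[0,0,0],[0,0,0.066],0],
    [[0,0,0],[0,0,0.07],0],
    [[0,0,0],[0,0,0.072],0],
    [[0,0,0],[0,0,0.072],0],
  ],
)

```text
clock: 2.18
position: [0.4302, 0.2468, 0.0788]
ee_rot: [0.238, 0.971, 0.001, 0.0]
ft_force: [-1.6, 0.8, 3.3]
grip_width: -0.004
grasp_force: 1.5
```

>>> jog_arm(
  plan=[
    [[0,0,0],[0,0,0.003],0],
    [[0,0,0],[0,0,0.006],0],
    [[0,0,0],[0,0,0.008],0],
    [[0,0,0],[0,0,0.008],0],
    [[0,0,0],[0,0,0.008],0],
  ],
)

```text
clock: 2.6
position: [0.4302, 0.2466, 0.0706]
ee_rot: [0.238, 0.971, 0.0, 0.0]
ft_force: [-1.1, 1.5, 6.2]
grip_width: -0.001
grasp_force: 2.8
```

>>> jog_arm(
  plan=[
    [[0,0,0],[0,0.006,0],0],
    [[0,0,0],[0,0.012,0],0],
    [[0,0,0],[0,0.02,0],0],
    [[0,0,0],[0,0.028,0],0],
    [[0,0,0],[0,0.036,0],0],
    [[0,0,0],[0,0.044,0],0],
    [[0,0,0],[0,0.052,0],0],
    [[0,0,0],[0,0.06,0],0],
  ],
)

```text
clock: 3.27
position: [0.458, 0.2994, 0.0704]
ee_rot: [0.238, 0.971, -0.0, 0.0]
ft_force: [-1.9, -1.8, 5.3]
grip_width: -0.0
grasp_force: 2.8
```

>>> jog_arm(
  plan=[
    [[0,0,0],[0,0.006,0],0],
    [[0,0,0],[0,0.012,0],0],
    [[0,0,0],[0,0.017,0],0],
    [[0,0,0],[0,0.022,0],0],
    [[0,0,0],[0,0.026,0],0],
    [[0,0,0],[0,0.03,0],0],
    [[0,0,0],[0,0.03,0],0],
  ],
)

```text
clock: 3.85
position: [0.4723, 0.3267, 0.0707]
ee_rot: [0.238, 0.971, 0.0, 0.001]
ft_force: [0.3, 2.4, 6.6]
grip_width: -0.001
grasp_force: 2.8
```

```bash
python3 - <<'E'
from workcell import *
import cv2,numpy as np
w=camera("wrist")["img"];cv2.imwrite("pics/m3.png",w[:,:,::-1])
o=get_obs();print(o["clock"],o["position"].round(4),o["ft_force"].round(2), (o["position"][:2]-[.432,.249])@[.463,.886])
E
```

```text
3.9 [0.4722 0.3265 0.0707] [0.88 0.29 5.77] 0.08733037082150562
```

View pics/m3.png

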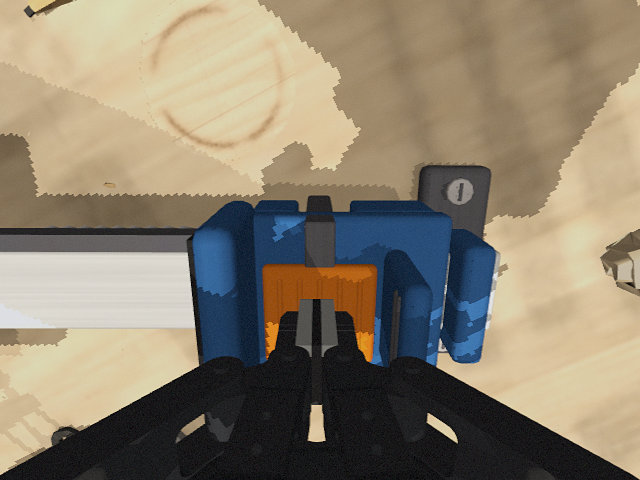

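In the wrist view the jaw rode along with the finger, which is still mid-plate at (320,320). The carriage tail (448,280) is almost at the stop (455,280). I'll keep creeping until there is firm resistance.

>>> jog_arm(
  plan=[
    [[0,0,0],[0,0.003,0],0],
    [[0,0,0],[0,0.006,0],0],
    [[0,0,0],[0,0.009,0],0],
    [[0,0,0],[0,0.012,0],0],
    [[0,0,0],[0,0.012,0],0],
  ],
)

```text
clock: 4.32
position: [0.4775, 0.3361, 0.0703]
ee_rot: [0.238, 0.971, -0.0, 0.0]
ft_force: [-1.3, -1.7, 6.6]
grip_width: 0.003
grasp_force: 2.9
```

>>> jog_arm(
  plan=[
    [[0,0,0],[0,0.003,0],0],
    [[0,0,0],[0,0.006,0],0],
    [[0,0,0],[0,0.008,0],0],
    [[0,0,0],[0,0.008,0],0],
  ],
)

```text
clock: 4.65
position: [0.4805, 0.3416, 0.0702]
ee_rot: [0.239, 0.971, -0.002, -0.001]
ft_force: [-6.1, -7.9, 10.6]
grip_width: 0.0
grasp_force: 7.5
```

>>> jog_arm(
  plan=[
    [[0,0,0],[0,0.002,0],0],
    [[0,0,0],[0,0.002,0],0],
    [[0,0,0],[0,0.002,0],0],
  ],
)

```text
clock: 4.9
position: [0.4806, 0.3417, 0.0701]
ee_rot: [0.239, 0.971, -0.003, -0.001]
ft_force: [-12.7, -15.5, 18.0]
grip_width: 0.002
grasp_force: 12.7
```

```bash
python3 - <<'E'
from workcell import *
import cv2,numpy as np
w=camera("wrist")["img"][150:390,180:520];cv2.imwrite("pics/m4.png",cv2.resize(w[:,:,::-1],None,fx=2,fy=2))
o=get_obs();print(o["clock"],o["position"].round(4),o["ft_force"].round(2))
E
```

```text
4.95 [0.4806 0.3417 0.0701] [-12.58 -15.53  17.48]
```

View pics/m4.png

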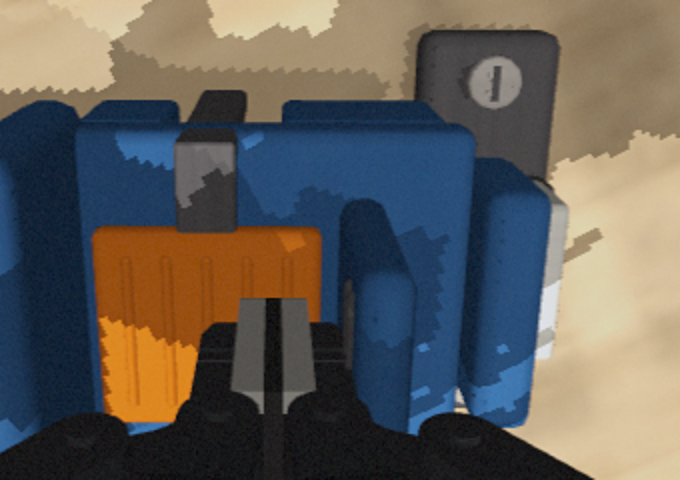

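The push rose to about 20 N with no further travel, and the carriage tail is up against the stop (465,300), so the jaw is fully back. I'll ease the push and lift straight up.

>>> jog_arm(
  plan=[
    [[0,0,0],[0,-0.003,0],0],
    [[0,0,0],[0,-0.003,0],0],
    [[0,0,0],[0,-0.003,-0.006],0],
    [[0,0,0],[0,-0.003,-0.014],0],
    [[0,0,0],[0,-0.004,-0.025],0],
    [[0,0,0],[0,-0.006,-0.05],0],
    [[0,0,0],[0,-0.006,-0.085],0],
    [[0,0,0],[0,-0.006,-0.12],0],
  ],
)

```text
clock: 5.62
position: [0.4783, 0.3399, 0.1919]
ee_rot: [0.238, 0.971, -0.0, -0.0]
ft_force: [0.1, 1.1, 0.4]
grip_width: 0.001
grasp_force: 0.0
```

>>> jog_arm(
  plan=[
    [[0,0,0],[0.03,0,-0.02],0],
    [[0,0,0],[0.06,0.01,-0.02],0],
    [[0,0,0],[0.09,0.03,-0.02],0],
    [[0,0,0],[0.12,0.05,-0.02],0],
    [[0,0,0],[0.13,0.06,-0.02],0],
    [[0,0,0],[0.13,0.06,-0.02],0],
  ],
)

```text
clock: 6.12
position: [0.3881, 0.4577, 0.2107]
ee_rot: [0.235, 0.972, 0.001, -0.001]
ft_force: [0.2, 0.3, 0.3]
grip_width: -0.004
grasp_force: 0.0
```

```bash
python3 - <<'E'
from workcell import *
import cv2,numpy as np
a=camera("scene")["img"][150:350,140:360];b=camera("top")["img"][190:370,120:350]
cv2.imwrite("pics/m5.png",np.hstack([cv2.resize(a,(400,364)),cv2.resize(b,(400,364))])[:,:,::-1])
o=get_obs();print(o["clock"],o["position"].round(4),o["ft_force"].round(2))
E
```

```text
6.2167 [0.3915 0.4535 0.2106] [-0.01 -0.54  0.02]
```

View pics/m5.png

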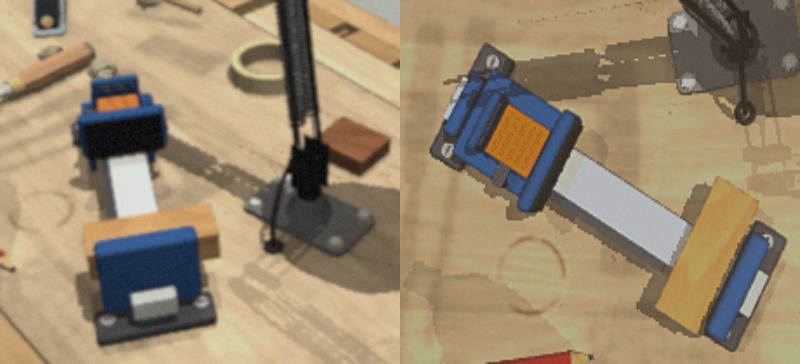

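The jaw sits against the rear stop (top view about 470,110). The release is up at (518,140), the oak block hasn't moved, and the arm is clear.

```bash
python3 -c "
from workcell import *
print(hand_in())"
```

```text
the job is handed in; nothing more can be done
None
```

The clamp is open: the blue jaw is back against the rear stop, the orange release is up again, the oak block is where it was, the arm is clear, and I handed the job in at about 6.2 s.

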